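Lock the heavy-duty stapler and hold its pusher rod out for loading

TASK

Get the heavy-duty stapler ready for a new strip of staples: first slide the locking bolt on top of its arm fully home into the keeper eye at the handle's heel, so that the handle cannot be worked. Then pull the sprung pusher rod straight out of its barrel at the back of the stapler until the dark ring mark has just come out of the mouth of the barrel, and finish while still gripping its knob and holding it steady there against the spring, for a colleague to drop the strip in. Do not press the stapler's handle down, and leave the other things on the desk where they are.

Things in the scene. Friction and masses are not known exactly. Their poses are not given: they have to be found in the camera images.
- stapler: the grey long-arm heavy-duty stapler, screwed to the desk; origin on the desk under the centre of its column. Its +x points along the arm to the head end, its -x to the back end where the pusher rod comes out, z up. Base 340 x 95 x 12 mm (x from -60 to +280 mm), arm 40 mm wide with its top 100 mm above the desk (column 50 mm wide, x -50 to +45 mm), head and handle cheeks up to 147 mm high (x beyond 127 mm), handle rising from there forward to 281 mm high at x = 365 mm
- bolt_knob (a point): centre of the gripping part of the locking bolt's upright finger post: round steel, 12 mm in diameter, 131 mm above the desk, with a 15 mm ball on top; the post stands free from 113 mm up to 152 mm. It moves with the bolt; axes parallel to the stapler's. The bolt's guides, up to 119 mm high, stand on the arm about 34 mm behind and 58 mm ahead of the post as it is when drawn back
- bolt (a joint): how far the locking bolt is slid, in m: 0 = fully drawn back, 0.035 = fully home at its stop, its tip through the keeper eye. It moves along the stapler's +x, stays where it is left, and needs about 2 N
- pusher_knob (a point): centre of the black knob on the end of the pusher rod, 75 mm above the desk on the rod's axis, moves with the rod; axes parallel to the stapler's. The knob is 36 mm long along the rod (stapler x): a round grip 24 mm in diameter with a 28 mm flange at the free end; nothing stands under it but the desk
- pusher (a joint): how far the pusher rod is pulled out, in m: 0 = in, where its spring returns it; 0.060 = the ring mark has just come out of the barrel's mouth; 0.085 = end stop. It moves along the stapler's -x. The spring pulls back with about 5 N at 0 and 12 N at the mark. The ring mark is a dark band 8 mm wide around the bright 10 mm rod, inside the barrel at the start
- barrel_mouth (a point): centre of the mouth of the spring barrel, a 22 mm steel tube that stands 40 mm out of the back of the column, 75 mm above the desk; the knob's centre is 21 mm behind it when the rod is in and 81 mm behind it when the mark is out
- handle (a joint): the stapler's lever handle, rad: 0 = up at rest, where its return spring keeps it; grows as it is pressed down
- vouchers: a pad of paper vouchers with a cloth spine, 100 x 140 x 16 mm, lying on the stapler's base under its arm; a bystander, origin at the centre of its underside
- staple_carton: a small cardboard carton of staples, 70 x 52 x 32 mm; a bystander, origin at the centre of its underside
- staple_strip: a single strip of staples, 56 x 13 x 13 mm; a bystander, origin at the centre of its underside
- phone: a black mobile phone lying flat, 158 x 75 x 9 mm; a bystander, origin at the centre of its underside
- day_book: a cloth-bound day book lying flat, 210 x 150 x 24 mm; a bystander, origin at the centre of its underside
- tumbler: a steel tumbler standing on the desk, 70 mm across, 95 mm high; a bystander, origin at the centre of its underside
- stamp: a wooden-handled rubber stamp standing on its face, 38 mm across, 70 mm high; a bystander, origin at the centre of its underside

How it is judged (in metres and radians):
On the way, in this order (a step that is already met when the one before it is completed fails the run):
1. the locking bolt is slid home into the keeper eye (value of joint bolt above 0.03 m and value of joint pusher below 0.015 m), for 0.2 s.
2. the pusher rod is pulled out to its ring mark and gripped there (value of joint pusher between 0.054 and 0.068 m and contact force between the fingers and pusher above 3 N), for 0.5 s.
At the end, for the whole second after the job is handed in: The bolt is within 5 mm of fully home; the pusher rod stands still (under 10 mm/s) with its ring mark just out of the barrel's mouth (pulled out 54 to 68 mm), held there against its spring by the gripper's fingers (contact over 3 N); the handle is up (all of step 2 and value of joint bolt above 0.03 m and velocity of joint pusher between -0.01 and 0.01 m/s and value of joint handle below 0.1 rad); the arm keeps its last pose, push and grip.
It fails at once if the stapler's handle is pressed down (more than 0.12 rad) (value of joint handle above 0.12 rad).
It fails at once if another thing on the desk is pushed more than 30 mm from its place or knocked over (distance of any of vouchers, staple_carton, staple_strip, phone, day_book, tumbler, stamp from where it was at the start of the episode above 0.03 m or angle between any of tumbler, stamp's own z axis and vertical above 0.6 rad).
It also fails if it takes over 48 s, if anything falls off the work surface, if the arm or the gripper's body presses on something with over 40 N, if the wrist force passes 120 N, or if a joint passes its speed limit or range.

ROBOT

A 7-joint arm with a two-finger parallel gripper is mounted at the origin on the work surface. World frame = base frame: x ahead of the robot, y to its left, z up, the work surface at z = 0. Lengths are in m, angles in degrees, forces in N, time in s.
With the tool pointing down it reaches from about 0.425 to 1.025 m from the base axis. Payload 3.6 kg.
Tool frame: the origin (TCP) lies on the front face of the gripper's body, between the roots of the fingers; the fingertips stand 73 mm ahead of it and the grasp point (between the pads) lies 54 mm ahead of it; x points along the fingers, y is the direction in which the jaws open and shut, and the axes are right-handed (so a half turn about x gives the same grasp; the last joint's range is limited). The gripper opens to 85 mm and grips with 20 to 120 N. Pads are 22 mm wide; open, the fingers measure 114 mm over their backs; the gripper's body (76 mm by 85 mm) begins 54 mm behind the grasp point. The pads swing forward as they close: fully open they stand 13 mm farther back than shut.
Start: joints at [60.991, 33.873, 2.773, 92.16, -1.908, 54.013, -1.931], TCP at [0.291, -0.664, 0.304] pointing down, gripper open.
Joint ranges: [-153.93, 153.93], [-27.13, 128.08], [-72.61, 78.16], [10.71, 143.7], [-87.88, 267.88], [4.46, 118.87], [-176.78, 176.78]. Speed limits (degrees/s): [147.25, 147.25, 180, 180, 180, 180, 180].

INTERFACE

Orientations are given as [roll, pitch, yaw] about the fixed x, y, z axes, in that order (R = Rz(yaw) Ry(pitch) Rx(roll)).
In Python, from station import env gives the robot as it stands.
- The arm moves only by the tool play_rows, never from a script. Its argument "moves" is a list of rows, each an object with "rotation": the turn, a rotation vector about the tool's x, y, z in rad, a list of three; "linear": the shift along the tool's x, y, z in cm, a list of three; "grip": the closure, from 0 (fully open) to 1 (shut). A call has 1 to 5 rows; each row shifts and turns the commanded pose from where the row before left it, along the tool's axes as they then stand; what a row does not reach is not made up. A row lasts 1/10 s, in which the tool goes at most 50 mm and 8.59 degrees, less where a joint would pass 70% of its speed; a pose out of reach is approached as far as the arm can. A call with a gripper value outside its range is refused whole. The fingers move at their own pace and stop on an object; the grip force is fixed at half the most. Time passes only in rows, so rows that do not move let the fingers close. It gives the time, the measured TCP pose, the force and the opening at its end, in the units of the state.
- env.sense(): the state, without advancing time (a new reading comes with each control period).
- env.get_image(name): name is "scene" or "side" or "wrist"; returns a dict with "img" (400x640x3 uint8, red, green, blue), "fx", "fy", "cx", "cy" (pixels), "rvec" (rotation vector, rad) and "tvec" (3), from world to camera coordinates, as OpenCV has them. Camera axes: x right, y down, z forward; pixel columns grow to the right and rows downward; lengths in m; the calibration is good to about 2 mm. A picture is of the moment at which its call begins. There is no depth.
- env.job_done(): hands the job in, once; it reports no verdict.
The state is a dict: "time": time; "joint_pos": joint angles; "joint_vel": joint speeds; "effort": joint torques, N m; "tool_pos": TCP position; "ee_rot": TCP orientation; "force": force on the tool from outside, world axes, zero at the start; "wrist_torque": the same for the moment, N m; "finger_gap": finger opening in m.
Only numpy, scipy, OpenCV 4.12 (cv2) and the standard library are available. Lean on these libraries where they do the work, as an engineer would, in place of code of your own. Each camera call takes 0.05 s, during which the arm holds its last target. There are 200 camera calls.

## Working session

There is one attempt and no reset: what is moved stays moved. The work goes in short steps, Python scripts to look and compute and a tool call to move; the robot and the scene stay as the last step left them, time stands still between calls to the robot, and variables do not carry over. Pictures are saved under pics/ and viewed, about 8 in all and at most 12, crops included, and the job is handed in when it is done.

Besides the shell and the picture viewer there is one more tool, called after "Emit:" in YAML: its name, and indented under it one key for each argument. play_rows: Moves the arm, as the interface text tells. Its arguments: {"type":"object","properties":{"moves":{"type":"array"}},"required":["moves"]}

```bash
mkdir -p pics; ls; python3 - <<'E'
from station import env
import cv2,numpy as np
print(env.sense())
for n in("scene","side"):
    d=env.get_image(n); cv2.imwrite(f"pics/{n}0.png",d["img"][:,:,::-1])
    R=cv2.Rodrigues(np.array(d["rvec"]))[0]; print(n,d["fx"],d["cx"],d["cy"],-R.T@np.array(d["tvec"]).ravel(),R[2])
E
```

```text
pics
{'time': 0.0, 'joint_pos': array([60.99121534, 33.92472903,  2.76734021, 92.23709639, -1.9085566 ,
       54.01175261, -1.9322426 ]), 'joint_vel': array([ 0.08296415, -0.06961322, -0.02580659,  0.07036477, -0.03198719,
       -0.00408233, -0.05200485]), 'effort': array([-1.14547100e-03, -5.48689520e+01,  1.54638391e+00, -1.98124462e+01,
        9.45289823e-03,  8.72266857e-03,  3.72029746e-06]), 'tool_pos': array([ 0.29059988, -0.66348158,  0.3027488 ]), 'ee_rot': array([-87.00630516,  89.87254031, 116.64820859]), 'force': array([ 0.14388544, -1.0458286 , -0.04623578]), 'wrist_torque': array([-0.00205885,  0.00080943,  0.01659676]), 'finger_gap': 0.08522555775372391}
scene 379.25633561393255 316.80364482015665 195.72322656607722 [1.22517428 0.30402142 0.57822686] [-0.76523717 -0.31981814 -0.55868455]
side 414.99929278290716 314.4295681860658 201.04704720214852 [0.16624168 0.65617566 0.68388747] [ 0.42715918 -0.65981258 -0.61820903]
```

View pics/scene0.png

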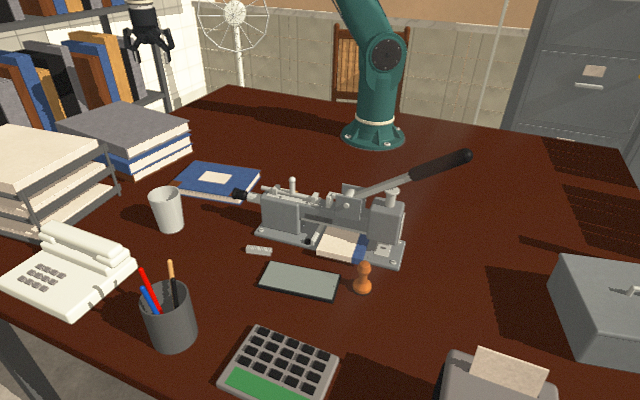

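View pics/side0.png

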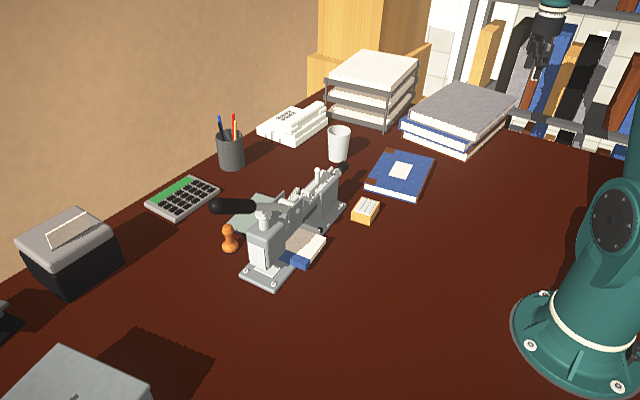

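The stapler is visible in both views. Scene: bolt ball at about (292,181), pusher knob at (239,194). Side: knob at about (342,167). I'll zoom in on both.

```bash
python3 - <<'E'
import cv2,numpy as np
a=cv2.imread("pics/scene0.png")[165:275,225:415]; b=cv2.imread("pics/side0.png")[150:300,230:380]
a=cv2.resize(a,None,fx=4,fy=4,interpolation=2); b=cv2.resize(b,None,fx=4,fy=4,interpolation=2)
cv2.imwrite("pics/a.png",a);cv2.imwrite("pics/b.png",b)
E
```

```text
(no output)
```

View pics/a.png

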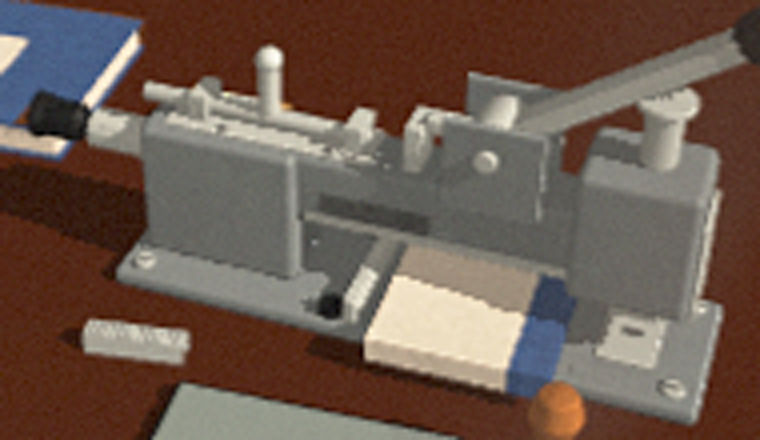

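View pics/b.png

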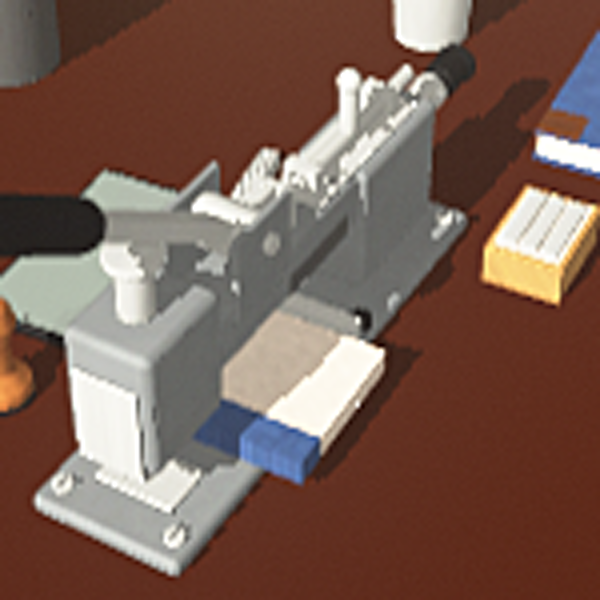

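Scene (full pixels): ball (292,179.5), knob centre (239.5,194), base corners (254.5,234), (399,267), (405.5,241). Side: ball (317,169.5), knob (344,166.5), base corners (239.5,274), (275,291), (346.5,204). I'll fit the stapler pose to these.

```bash
cat > h.py <<'E'
from station import env
import cv2,numpy as np
from scipy.optimize import least_squares
from scipy.spatial.transform import Rotation as Ro
def cam(n):
    d=env.get_image(n); return d,np.array([[d["fx"],0,d["cx"]],[0,d["fy"],d["cy"]],[0,0,1.]])
def proj(c,P):
    d,K=c; return cv2.projectPoints(np.array(P,float).reshape(-1,1,3),np.array(d["rvec"]),np.array(d["tvec"]),K,None)[0][:,0]
def st2w(p,P):
    P=np.array(P,float); c,s=np.cos(p[2]),np.sin(p[2]); return np.c_[p[0]+c*P[:,0]-s*P[:,1],p[1]+s*P[:,0]+c*P[:,1],P[:,2]]
E
python3 - <<'E'
from h import *
S,D=cam("scene"),cam("side")
kx=-.050-.040-.021
# p: x,y,yaw,bolt post x
def pts(p): 
    b=[p[3],0,.1515]; k=[kx,0,.075]; h=.0475
    return st2w(p,[b,k,[-.06,-h,.012],[.28,-h,.012],[.28,h,.012]]), st2w(p,[b,k,[.28,-h,.012],[.28,h,.012],[-.06,h,.012]])
a=np.array([[292,179.5],[239.5,194],[254.5,233.75],[399,267],[405.5,241]]);b=np.array([[317,169.5],[343.75,166.5],[239.5,274.25],[275,291.25],[346.5,203.75]])
f=lambda p:np.r_[(proj(S,pts(p)[0])-a).ravel(),(proj(D,pts(p)[1])-b).ravel()]
r=least_squares(f,[.65,0,1.5,0],loss="soft_l1");p=r.x
print(p,np.degrees(p[2]));print(r.fun.reshape(-1,2).round(1))
print(st2w(p,[[p[3],0,.131],[kx,0,.075]]))
E
```

```text
[ 0.59887106 -0.04033524  1.64853521  0.02401172] 94.45410978097587
[[ 0.5 -2.2]
 [ 0.7  0.6]
 [-1.9 -1.8]
 [-0.2  0.3]
 [-0.4 -1.6]
 [-0.2 -1.1]
 [-2.8  1.6]
 [-1.7  0. ]
 [ 0.1  0.7]
 [ 0.7 -1. ]]
[[ 0.59700629 -0.01639604  0.131     ]
 [ 0.60749138 -0.15100001  0.075     ]]
```

```bash
cat >> h.py <<'E'
def plan(pos,yaw,n,yflip=1):
    """rows to bring the TCP to pos, tool x down, tool y along +-stapler y"""
    s=env.sense(); R=Ro.from_euler("xyz",s["ee_rot"],degrees=True)
    y=yflip*np.array([-np.sin(yaw),np.cos(yaw),0]); x=np.array([0,0,-1.]); T=Ro.from_matrix(np.c_[x,y,np.cross(x,y)])
    rv=(R.inv()*T).as_rotvec(); d=(np.array(pos)-s["tool_pos"])*100
    print("total rot deg",np.degrees(rv).round(1),"dist cm",np.linalg.norm(d).round(1))
    for i in range(n):
        print((rv/n).round(3),R.inv().apply(d/n).round(2)); R=R*Ro.from_rotvec(rv/n)
E
python3 - <<'E'
from h import *
y=1.6485
for f in(1,-1): plan([.597,-.016,.30],y,15,f)
E
```

```text
total rot deg [1.092e+02 1.000e-01 1.000e-01] dist cm 71.7
[0.127 0.    0.   ] [ 0.03 -3.14 -3.6 ]
[0.127 0.    0.   ] [ 0.03 -3.57 -3.18]
[0.127 0.    0.   ] [ 0.03 -3.94 -2.7 ]
[0.127 0.    0.   ] [ 0.03 -4.25 -2.18]
[0.127 0.    0.   ] [ 0.03 -4.49 -1.62]
[0.127 0.    0.   ] [ 0.03 -4.66 -1.04]
[0.127 0.    0.   ] [ 0.02 -4.76 -0.44]
[0.127 0.    0.   ] [ 0.02 -4.77  0.17]
[0.127 0.    0.   ] [ 0.02 -4.71  0.77]
[0.127 0.    0.   ] [ 0.02 -4.58  1.36]
[0.127 0.    0.   ] [ 0.02 -4.37  1.93]
[0.127 0.    0.   ] [ 0.02 -4.09  2.47]
[0.127 0.    0.   ] [ 0.02 -3.74  2.97]
[0.127 0.    0.   ] [ 0.02 -3.34  3.42]
[0.127 0.    0.   ] [ 0.02 -2.88  3.81]
total rot deg [-70.8  -0.    0.1] dist cm 71.7
[-0.082 -0.     0.   ] [ 0.03 -3.14 -3.6 ]
[-0.082 -0.     0.   ] [ 0.02 -2.83 -3.85]
[-0.082 -0.     0.   ] [ 0.02 -2.5  -4.07]
[-0.082 -0.     0.   ] [ 0.02 -2.16 -4.26]
[-0.082 -0.     0.   ] [ 0.02 -1.8  -4.42]
[-0.082 -0.     0.   ] [ 0.02 -1.43 -4.56]
[-0.082 -0.     0.   ] [ 0.02 -1.05 -4.66]
[-0.082 -0.     0.   ] [ 0.02 -0.66 -4.73]
[-0.082 -0.     0.   ] [ 0.02 -0.27 -4.77]
[-0.082 -0.     0.   ] [ 0.02  0.12 -4.78]
[-0.082 -0.     0.   ] [ 0.02  0.51 -4.75]
[-0.082 -0.     0.   ] [ 0.02  0.9  -4.69]
[-0.082 -0.     0.   ] [ 0.02  1.28 -4.6 ]
[-0.082 -0.     0.   ] [ 0.02  1.66 -4.48]
[-0.082 -0.     0.   ] [ 0.02  2.02 -4.33]
```

Emit:
play_rows:
  moves:
    - {"rotation":[-0.082,0,0],"linear":[0,-3.14,-3.6],"grip":0}
    - {"rotation":[-0.082,0,0],"linear":[0,-2.83,-3.85],"grip":0}
    - {"rotation":[-0.082,0,0],"linear":[0,-2.5,-4.07],"grip":0}
    - {"rotation":[-0.082,0,0],"linear":[0,-2.16,-4.26],"grip":0}
    - {"rotation":[-0.082,0,0],"linear":[0,-1.8,-4.42],"grip":0}

```text
time: 0.7
tool_pos: [0.3936, -0.4464, 0.3039]
ee_rot: [75.6, 90.0, -57.1]
force: [0.2, -0.6, -1.0]
finger_gap: 0.0853
```

Emit:
play_rows:
  moves:
    - {"rotation":[-0.082,0,0],"linear":[0,-1.43,-4.56],"grip":0}
    - {"rotation":[-0.082,0,0],"linear":[0,-1.05,-4.66],"grip":0}
    - {"rotation":[-0.082,0,0],"linear":[0,-0.66,-4.73],"grip":0}
    - {"rotation":[-0.082,0,0],"linear":[0,-0.27,-4.77],"grip":0}
    - {"rotation":[-0.082,0,0],"linear":[0,0.12,-4.78],"grip":0}

```text
time: 1.2
tool_pos: [0.4964, -0.2309, 0.3041]
ee_rot: [64.9, 90.0, -44.3]
force: [0.7, -0.2, 1.2]
finger_gap: 0.0853
```

```bash
python3 -c "
from h import *
s=env.sense();print(s['time'],s['tool_pos'],s['ee_rot'])
plan([.60,-.05,.28],1.6485,5,-1)"
```

```text
1.2 [ 0.496382   -0.23092541  0.30406121] [ 64.89624531  89.97588679 -44.29285771]
total rot deg [-23.6   0.   -0. ] dist cm 21.0
[-0.083  0.    -0.   ] [ 0.48  0.77 -4.1 ]
[-0.083  0.    -0.   ] [ 0.48  1.1  -4.02]
[-0.083  0.    -0.   ] [ 0.48  1.43 -3.92]
[-0.083  0.    -0.   ] [ 0.48  1.75 -3.79]
[-0.083  0.    -0.   ] [ 0.48  2.05 -3.63]
```

Emit:
play_rows:
  moves:
    - {"rotation":[-0.083,0,0],"linear":[0.48,0.77,-4.1],"grip":0}
    - {"rotation":[-0.083,0,0],"linear":[0.48,1.1,-4.02],"grip":0}
    - {"rotation":[-0.083,0,0],"linear":[0.48,1.43,-3.92],"grip":0}
    - {"rotation":[-0.083,0,0],"linear":[0.48,1.75,-3.79],"grip":0}
    - {"rotation":[-0.083,0,0],"linear":[0.48,2.05,-3.63],"grip":0}

```text
time: 1.7
tool_pos: [0.6004, -0.0505, 0.2797]
ee_rot: [-9.2, 90.0, -94.6]
force: [0.1, -0.3, 0.3]
finger_gap: 0.0854
```

Emit:
play_rows:
  moves:
    - {"rotation":[0,0,0],"linear":[0,0,0],"grip":0.3}

```text
time: 1.8
tool_pos: [0.6025, -0.044, 0.2798]
ee_rot: [147.1, 89.6, 62.2]
force: [-0.3, -0.7, 0.5]
finger_gap: 0.073
```

```bash
python3 -c "
from h import *
c=cam('wrist');s=env.sense();print(s['time'],s['tool_pos'],s['ee_rot'],s['finger_gap'])
p=[.59887,-.04034,1.64854]
print(proj(c,st2w(p,[[.024,0,.1445],[.024,0,.113],[-.111,0,.075],[-.09,0,.075],[-.06,-.0475,.012],[-.06,.0475,.012]])).round(0))
cv2.imwrite('pics/w1.png',c[0]['img'][:,:,::-1])"
```

```text
1.85 [ 0.60100598 -0.04768638  0.27965483] [161.72541493  89.85560944  76.49811653] 0.06631691144509436
[[319. 178.]
 [319. 169.]
 [319. 305.]
 [319. 284.]
 [364. 229.]
 [275. 229.]]
```

View pics/w1.png

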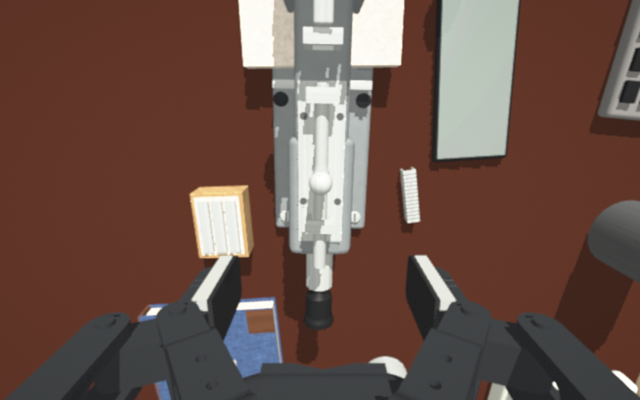

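The ball appears at (320,182), against a predicted (319,178). The knob spans rows 292–328 with its centre at about (319,309), against a predicted 305. So both are about 3 mm further back than fitted, and lateral position and yaw agree. I'm going to the bolt post.

```bash
python3 -c "
from h import *
p=[.59887,-.04034,1.64854]
t=st2w(p,[[.021,0,.192]])[0];print(t);plan(t,p[2],5,-1)"
```

```text
[ 0.59723903 -0.01940343  0.192     ]
total rot deg [ 0.3 -0.1 -0. ] dist cm 9.2
[ 0.001 -0.    -0.   ] [ 1.75 -0.03 -0.57]
[ 0.001 -0.    -0.   ] [ 1.75 -0.03 -0.57]
[ 0.001 -0.    -0.   ] [ 1.75 -0.03 -0.57]
[ 0.001 -0.    -0.   ] [ 1.75 -0.03 -0.57]
[ 0.001 -0.    -0.   ] [ 1.75 -0.03 -0.57]
```

Emit:
play_rows:
  moves:
    - {"rotation":[0,0,0],"linear":[0,-0.15,-2.85],"grip":0}
    - {"rotation":[0,0,0],"linear":[2.2,0,0],"grip":0}
    - {"rotation":[0,0,0],"linear":[2.2,0,0],"grip":0}
    - {"rotation":[0,0,0],"linear":[2.2,0,0],"grip":0}
    - {"rotation":[0,0,0],"linear":[2.1,0,0],"grip":0}

```text
time: 2.35
tool_pos: [0.5956, -0.0254, 0.1921]
ee_rot: [-27.2, 89.9, -112.9]
force: [0.5, -0.3, 0.1]
finger_gap: 0.0854
```

Emit:
play_rows:
  moves:
    - {"rotation":[0,0,0],"linear":[0,0,0],"grip":0.5}
    - {"rotation":[0,0,0],"linear":[0,0,0],"grip":1}
    - {"rotation":[0,0,0],"linear":[0,0,0],"grip":1}
    - {"rotation":[0,0,0],"linear":[0,0,0],"grip":1}
    - {"rotation":[0,0,0],"linear":[0,0,0],"grip":1}

```text
time: 2.85
tool_pos: [0.5989, -0.0235, 0.1944]
ee_rot: [91.6, 89.5, 6.0]
force: [3.5, -0.7, -2.2]
finger_gap: 0.0124
```

Emit:
play_rows:
  moves:
    - {"rotation":[0,0,0],"linear":[0,0,0],"grip":1}
    - {"rotation":[0,0,0],"linear":[0,0,0],"grip":1}

```text
time: 3.05
tool_pos: [0.5988, -0.0235, 0.1944]
ee_rot: [89.8, 89.6, 4.2]
force: [5.5, -0.2, 2.3]
finger_gap: 0.0117
```

Emit:
play_rows:
  moves:
    - {"rotation":[0,0,0],"linear":[0,0,-0.7],"grip":1}
    - {"rotation":[0,0,0],"linear":[0,0,-0.7],"grip":1}
    - {"rotation":[0,0,0],"linear":[0,0,-0.7],"grip":1}
    - {"rotation":[0,0,0],"linear":[0,0,-0.7],"grip":1}
    - {"rotation":[0,0,0],"linear":[0,0,-0.7],"grip":1}

```text
time: 3.55
tool_pos: [0.5966, 0.0073, 0.1943]
ee_rot: [42.4, 89.5, -43.2]
force: [8.3, -16.4, 4.5]
finger_gap: 0.0111
```

Emit:
play_rows:
  moves:
    - {"rotation":[0,0,0],"linear":[0,0,-0.1],"grip":1}
    - {"rotation":[0,0,0],"linear":[0,0,0],"grip":1}

```text
time: 3.75
tool_pos: [0.5967, 0.0071, 0.1944]
ee_rot: [41.0, 89.5, -44.8]
force: [6.9, -9.3, 2.9]
finger_gap: 0.0114
```

Emit:
play_rows:
  moves:
    - {"rotation":[0,0,0],"linear":[0,0,-0.3],"grip":1}
    - {"rotation":[0,0,0],"linear":[0,0,-0.3],"grip":1}
    - {"rotation":[0,0,0],"linear":[0,0,0],"grip":1}

```text
time: 4.05
tool_pos: [0.5966, 0.0077, 0.1944]
ee_rot: [21.3, 89.2, -64.7]
force: [7.8, -16.9, 4.0]
finger_gap: 0.0117
```

```bash
python3 -c "
from h import *
p=[.59887,-.04034,1.64854]
c=cam('scene');d=cam('side');s=env.sense();print(s['time'],s['tool_pos'],s['force'],s['finger_gap'])
for x in(.021,.051,.056):print(x,proj(c,st2w(p,[[x,0,.1445]])),proj(d,st2w(p,[[x,0,.1445]])))
a=cv2.resize(c[0]['img'][140:240,220:400,::-1],None,fx=4,fy=4,interpolation=2)
cv2.imwrite('pics/s2.png',a)"
```

```text
4.15 [0.59660892 0.00767198 0.19435448] [  7.59979036 -17.38514944   2.77576938] 0.011651757571330402
0.021 [[291.2810205  179.78183375]] [[317.40504247 170.33402746]]
0.051 [[304.19170846 182.31678598]] [[311.01976694 176.69762602]]
0.056 [[306.36739784 182.74397225]] [[309.92814833 177.78553876]]
```

View pics/s2.png

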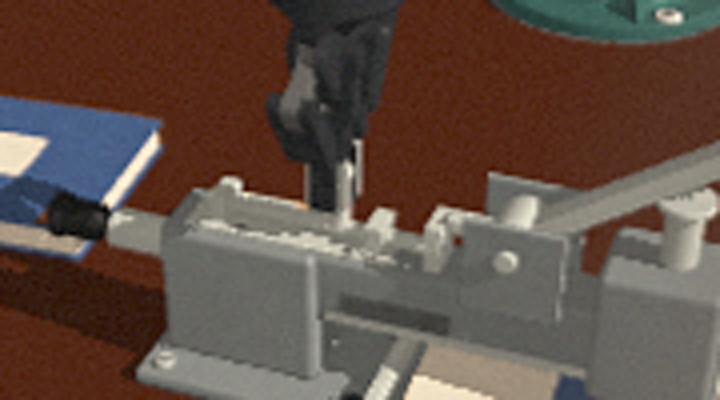

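Emit:
play_rows:
  moves:
    - {"rotation":[0,0,0],"linear":[0,0,-0.4],"grip":1}
    - {"rotation":[0,0,0],"linear":[0,0,-0.4],"grip":1}
    - {"rotation":[0,0,0],"linear":[0,0,0],"grip":1}

```text
time: 4.45
tool_pos: [0.5966, 0.0086, 0.1943]
ee_rot: [10.2, 88.7, -76.1]
force: [9.6, -28.4, 4.2]
finger_gap: 0.0115
```

The bolt is against a hard stop: about 28 N with no further travel. I'll release it, rise and check from above.

Emit:
play_rows:
  moves:
    - {"rotation":[0,0,0],"linear":[0,0,0.7],"grip":1}
    - {"rotation":[0,0,0],"linear":[0,0,0.4],"grip":0.6}
    - {"rotation":[0,0,0],"linear":[0,0,0],"grip":0}
    - {"rotation":[0,0,0],"linear":[0,0,0],"grip":0}
    - {"rotation":[0,0,0],"linear":[0,0,0],"grip":0}

```text
time: 4.95
tool_pos: [0.592, 0.0171, 0.1925]
ee_rot: [-117.3, 89.9, 157.2]
force: [-0.1, -0.4, -0.7]
finger_gap: 0.069
```

Emit:
play_rows:
  moves:
    - {"rotation":[0,0,0],"linear":[-2.5,0,0],"grip":0}
    - {"rotation":[0,0,0],"linear":[-3.0,0,0],"grip":0}
    - {"rotation":[0,0,0],"linear":[-2.5,0,1],"grip":0}
    - {"rotation":[0,0,0],"linear":[0,0,4.5],"grip":0}
    - {"rotation":[0,0,0],"linear":[0,0,0],"grip":0}

```text
time: 5.45
tool_pos: [0.5975, -0.0456, 0.2734]
ee_rot: [-1.5, 89.7, -87.5]
force: [-0.1, -0.6, -1.0]
finger_gap: 0.0856
```

```bash
python3 -c "
from h import *
p=[.59887,-.04034,1.64854]
c=cam('wrist');s=env.sense();print(s['time'],s['tool_pos'],s['ee_rot'],s['force'],s['finger_gap'])
for x in(.021,.051,.056):print(x,proj(c,st2w(p,[[x,0,.1445]])))
print('knob',proj(c,st2w(p,[[-.111,0,.075],[-.114,0,.075]])))
a=c[0]['img'][:,200:440,::-1]
cv2.imwrite('pics/w2.png',cv2.resize(a[:340],None,fx=1.75,fy=1.75,interpolation=2))
plan(st2w(p,[[-.115,0,.20]])[0],p[2],4,-1)
plan(st2w(p,[[-.115,0,.129]])[0],p[2],1,-1)
"
```

```text
5.5 [ 0.59687825 -0.04264676  0.27275352] [ -32.50219963   89.86793118 -118.37310382] [-0.8287256   0.074107   -0.31273788] 0.08548089443845155
0.021 [[326.98869576 181.56071226]]
0.051 [[326.69457537 130.70624995]]
0.056 [[326.64295991 121.78175185]]
knob [[326.97955671 304.91834253]
 [326.99808223 307.76751984]]
total rot deg [-0.3  0.1  0.1] dist cm 13.4
[-0.001  0.     0.   ] [1.82 0.07 2.82]
[-0.001  0.     0.   ] [1.82 0.07 2.82]
[-0.001  0.     0.   ] [1.82 0.06 2.82]
[-0.001  0.     0.   ] [1.82 0.06 2.82]
total rot deg [-0.3  0.1  0.1] dist cm 18.3
[-0.006  0.002  0.001] [14.4   0.3  11.26]
```

View pics/w2.png

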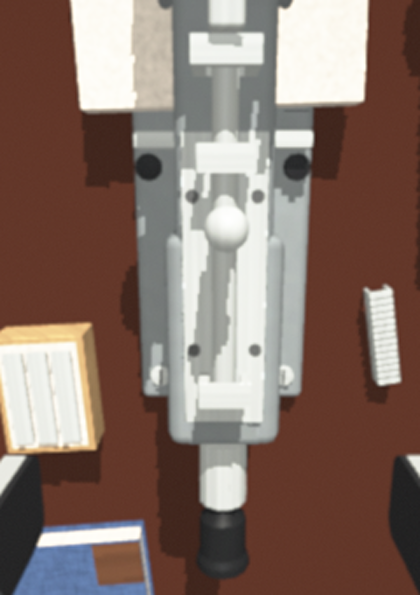

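The ball is now at row 130 and the guides are at rows 90 and 227. I'll measure the slide relative to the guides.

```bash
python3 -c "
from h import *
from scipy.optimize import brentq
p=[.59887,-.04034,1.64854]
c=cam('wrist');print(env.sense()['tool_pos'])
g=lambda r,z:brentq(lambda x:proj(c,st2w(p,[[x,0,z]]))[0,1]-r,-.2,.25)
f,b,k=g(157/1.75,.119),g(228/1.75,.1445),g(397/1.75,.119)
print(f,b,k,'ball-back',b-k,'front-ball',f-b, 'knob flange end',g(577/1.75,.07),'knob near end',g(510/1.75,.08),'mouth',g(505/1.75,.08))
"
```

```text
[ 0.59665252 -0.04025247  0.27247418]
0.07743865292921347 0.054644526746367966 -0.01425492888246794 ball-back 0.06889945562883591 front-ball 0.0227941261828455 knob flange end -0.13720762586505295 knob near end -0.0898528243763894 mouth -0.08700865886839787
```

The bolt is home: ball to back guide is 68.9 mm, which is 34 + 34.9, and front guide to ball is 22.8 mm. Now the pusher knob.

Emit:
play_rows:
  moves:
    - {"rotation":[0,0,0],"linear":[0,0.1,3.8],"grip":0}
    - {"rotation":[0,0,0],"linear":[0,0.1,3.8],"grip":0}
    - {"rotation":[0,0,0],"linear":[0,0.1,3.7],"grip":0}
    - {"rotation":[0,0,0],"linear":[3.5,0,0],"grip":0}
    - {"rotation":[0,0,0],"linear":[3.5,0,0],"grip":0}

```text
time: 6.05
tool_pos: [0.6098, -0.152, 0.2026]
ee_rot: [89.2, 89.9, 3.6]
force: [-0.2, 0.6, -0.2]
finger_gap: 0.0853
```

Emit:
play_rows:
  moves:
    - {"rotation":[0,0,0],"linear":[0,0,0],"grip":0}
    - {"rotation":[0,0,0],"linear":[0,0,0],"grip":0}
    - {"rotation":[0,0,0],"linear":[0,0,0],"grip":0}

```text
time: 6.35
tool_pos: [0.6103, -0.1505, 0.2044]
ee_rot: [92.1, 89.9, 6.6]
force: [0.4, -0.3, 0.5]
finger_gap: 0.0853
```

```bash
python3 -c "
from h import *
p=[.59887,-.04034,1.64854]
c=cam('wrist');s=env.sense();print(s['time'],s['tool_pos'],s['ee_rot'],s['force'],s['finger_gap'])
print(proj(c,st2w(p,[[-.093,0,.087],[-.129,0,.089],[-.111,0,.075],[-.09,0,.086],[-.06,.0475,.012],[-.06,-.0475,.012]])))
cv2.imwrite('pics/w3.png',c[0]['img'][:,:,::-1])
plan(st2w(p,[[-.113,0,.129]])[0],p[2],1,-1)
"
```

```text
6.4 [ 0.61037399 -0.15092438  0.20473186] [83.55211772 89.81863599 -1.94927552] [-0.17920563  0.04000748  0.15980358] 0.08498527893485311
[[319.01589263 201.34848067]
 [319.19090173 259.70578296]
 [319.29028577 223.47632697]
 [319.01392126 195.86636879]
 [257.29942118 131.71779741]
 [382.18214806 131.70127508]]
total rot deg [ 0.   0.  -0.2] dist cm 7.6
[ 0.001  0.    -0.003] [ 7.57 -0.31  0.18]
```

View pics/w3.png

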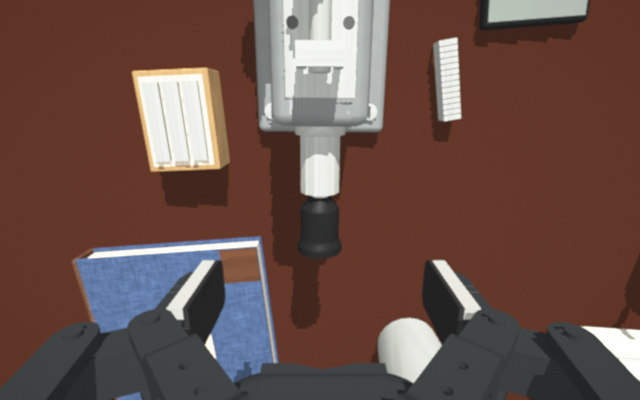

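The knob spans rows 198–258 at column 320, as predicted. The tumbler rim, at about (410,340), lies near the path of the right finger, so I'll locate it.

```bash
python3 -c "
from h import *
p=[.59887,-.04034,1.64854]
S,D=cam('scene'),cam('side')
def ray(c,uv,z):
    d,K=c;R=cv2.Rodrigues(np.array(d['rvec']))[0];C=-R.T@np.array(d['tvec']).ravel();v=R.T@np.linalg.inv(K)@[*uv,1];return C+v*(z-C[2])/v[2]
def w2s(w):
    c,s=np.cos(p[2]),np.sin(p[2]);d=w[:2]-p[:2];return np.array([c*d[0]+s*d[1],-s*d[0]+c*d[1]])
for c,uv in((S,(165.5,193)),(D,(339,128))):
    w=ray(c,uv,.095);print(w,w2s(w))
"
python3 - <<'E'
import cv2,numpy as np
a=cv2.imread("pics/scene0.png")[175:245,140:275];b=cv2.imread("pics/side0.png")[115:215,310:445]
cv2.imwrite("pics/t.png",np.vstack([cv2.resize(a,None,fx=4,fy=4,interpolation=2)[:270],cv2.resize(b,(540,320),interpolation=2)]))
E
```

```text
[ 0.69712672 -0.29037693  0.095     ] [-0.25691283 -0.07854072]
[ 0.70764363 -0.30533506  0.095     ] [-0.27264259 -0.08786413]
```

View pics/t.png

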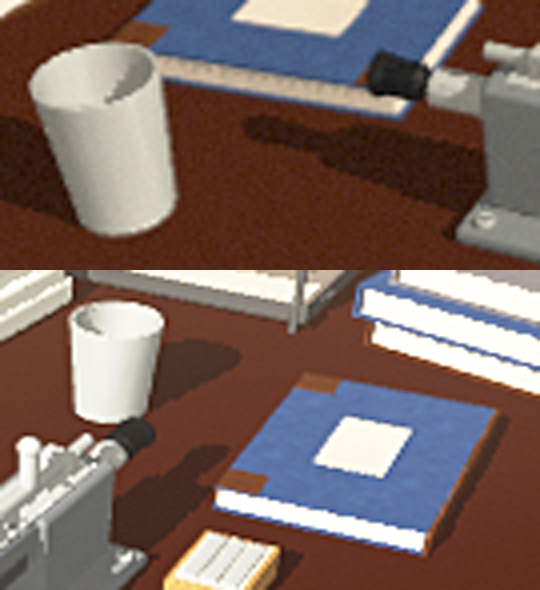

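The tumbler is at about (-0.26, -0.08) in the stapler frame, so it stays clear of the pull. Descending and gripping the knob.

Emit:
play_rows:
  moves:
    - {"rotation":[0,0,0],"linear":[1.9,-0.3,0.1],"grip":0}
    - {"rotation":[0,0,0],"linear":[1.9,0,0],"grip":0}
    - {"rotation":[0,0,0],"linear":[1.9,0,0],"grip":0}
    - {"rotation":[0,0,0],"linear":[1.8,0,0],"grip":0}
    - {"rotation":[0,0,0],"linear":[0,0,0],"grip":0}

```text
time: 7.0
tool_pos: [0.6052, -0.153, 0.1267]
ee_rot: [-101.1, 89.8, 173.4]
force: [0.5, 0.0, -0.9]
finger_gap: 0.0856
```

Emit:
play_rows:
  moves:
    - {"rotation":[0,0,0],"linear":[0,0,0],"grip":0.5}
    - {"rotation":[0,0,0],"linear":[0,0,0],"grip":1}
    - {"rotation":[0,0,0],"linear":[0,0,0],"grip":1}
    - {"rotation":[0,0,0],"linear":[0,0,0],"grip":1}
    - {"rotation":[0,0,0],"linear":[0,0,0],"grip":1}

```text
time: 7.5
tool_pos: [0.608, -0.1534, 0.1293]
ee_rot: [78.4, 89.7, -7.2]
force: [2.7, -0.6, 3.9]
finger_gap: 0.0231
```

Emit:
play_rows:
  moves:
    - {"rotation":[0,0,0],"linear":[0,0,0],"grip":1}
    - {"rotation":[0,0,0],"linear":[0,0,0],"grip":1}

```text
time: 7.7
tool_pos: [0.6081, -0.1534, 0.1293]
ee_rot: [77.5, 89.7, -8.1]
force: [1.5, -0.9, 5.5]
finger_gap: 0.0229
```

Emit:
play_rows:
  moves:
    - {"rotation":[0,0,0],"linear":[0,0,1.0],"grip":1}
    - {"rotation":[0,0,0],"linear":[0,0,1.2],"grip":1}
    - {"rotation":[0,0,0],"linear":[0,0,1.3],"grip":1}
    - {"rotation":[0,0,0],"linear":[0,0,1.3],"grip":1}
    - {"rotation":[0,0,0],"linear":[0,0,1.0],"grip":1}

```text
time: 8.2
tool_pos: [0.6118, -0.2047, 0.1292]
ee_rot: [165.6, 89.6, 80.2]
force: [-0.4, 11.7, 10.4]
finger_gap: 0.0227
```

Emit:
play_rows:
  moves:
    - {"rotation":[0,0,0],"linear":[0,0,0.3],"grip":1}
    - {"rotation":[0,0,0],"linear":[0,0,0],"grip":1}
    - {"rotation":[0,0,0],"linear":[0,0,0],"grip":1}

```text
time: 8.5
tool_pos: [0.612, -0.2072, 0.1292]
ee_rot: [166.0, 89.6, 80.6]
force: [-1.1, 10.8, 10.6]
finger_gap: 0.0231
```

Emit:
play_rows:
  moves:
    - {"rotation":[0,0,0],"linear":[0,0,0.4],"grip":1}
    - {"rotation":[0,0,0],"linear":[0,0,0.35],"grip":1}
    - {"rotation":[0,0,0],"linear":[0,0,0],"grip":1}
    - {"rotation":[0,0,0],"linear":[0,0,0],"grip":1}

```text
time: 8.9
tool_pos: [0.6125, -0.214, 0.1292]
ee_rot: [169.7, 89.5, 84.4]
force: [-1.1, 11.3, 10.3]
finger_gap: 0.0231
```

```bash
python3 -c "
from h import *
p=[.59887,-.04034,1.64854]
c=cam('wrist');e=cam('scene');s=env.sense();print(s['time'],s['tool_pos'],s['force'],s['finger_gap'])
print('mouth, ring back end, knob near end',proj(c,st2w(p,[[-.09,0,.08],[-.098,0,.08],[-.153,0,.087]])))
a=cv2.resize(c[0]['img'][:300,220:420,::-1],None,fx=2,fy=2,interpolation=2)
b=cv2.resize(e[0]['img'][160:260,190:270,::-1],None,fx=4.8,fy=6,interpolation=2)
cv2.imwrite('pics/f.png',np.hstack([a,b]))"
```

```text
9.0 [ 0.61249704 -0.213913    0.1292491 ] [-1.01318701 11.59176687 10.2141943 ] 0.02328118414959292
mouth, ring back end, knob near end [[325.29654934  67.23045848]
 [325.20217448  92.7845494 ]
 [324.7552085  252.19329384]]
```

View pics/f.png

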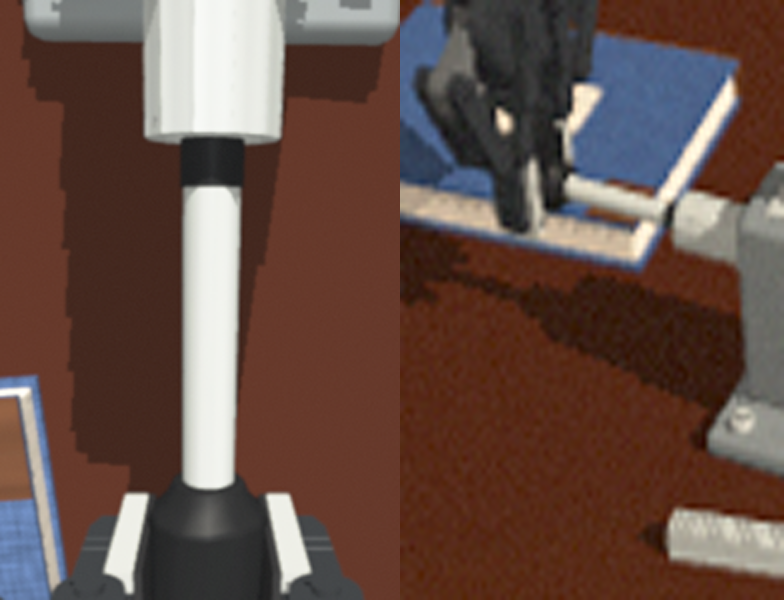

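The dark band is just out of the mouth (rows 138–186, about 8 mm) and the knob is held between the pads. I'll hold briefly, then hand in.

Emit:
play_rows:
  moves:
    - {"rotation":[0,0,0],"linear":[0,0,0],"grip":1}
    - {"rotation":[0,0,0],"linear":[0,0,0],"grip":1}
    - {"rotation":[0,0,0],"linear":[0,0,0],"grip":1}
    - {"rotation":[0,0,0],"linear":[0,0,0],"grip":1}
    - {"rotation":[0,0,0],"linear":[0,0,0],"grip":1}

```text
time: 9.5
tool_pos: [0.6125, -0.2139, 0.1293]
ee_rot: [169.4, 89.5, 84.1]
force: [-1.0, 11.1, 10.7]
finger_gap: 0.0233
```

```bash
python3 -c "
from station import env
s=env.sense();print(s['time'],s['tool_pos'],s['force'],s['finger_gap'])
if abs(s['tool_pos'][1]+.214)<.003: print(env.job_done())"
```

```text
9.5 [ 0.61251179 -0.21389251  0.12927322] [-1.03612117 11.11919414 10.7182937 ] 0.023263400556139128
the job is handed in; nothing more can be done
None
```

I locked the bolt, pulled the pusher rod to its ring mark, and handed the job in at 9.5 s with the knob still gripped; no verdict was reported.

- **Bolt:** I gripped the post and slid it until it stopped hard at about 28 N. From the wrist image, its distance to the two guides puts it at about 35 mm, fully home. An earlier estimate from absolute positions gave only about 30 mm. I trusted the guide measurement and the hard stop instead.
- **Pusher:** The tool travelled about 60.6 mm, and the image shows the whole dark band just out of the barrel's mouth. The pull was steady at about 11 N, the finger opening was 23.3 mm, and the tool position did not change over the last 0.5 s.
- **Sideways load:** While gripping the knob, the gripper also read about 10 N vertically. The image showed the grip sound, so I left it.
- **Handle and other things on the desk:** I never touched the handle or moved anything else, but I did not measure them again at the end.

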